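# Roll the bending bar onto the scribed line

## Robot

A 6-joint arm with a two-finger parallel gripper is mounted at the origin on the work surface. World frame = base frame: x ahead of the robot, y to its left, z up, the work surface at z = 0. Lengths are in mm, angles in rad, forces in N, time in s.
With the tool pointing down it reaches from about 400 to 825 mm from the base axis. Payload 7 kg.
Tool frame: the origin (TCP) lies at the very end of the fingers, on their centre line; the grasp point (between the pads) lies 19 mm behind it; z points along the fingers, y is the line along which they close (so a half turn about z gives the same grasp; the last joint's range is limited). The gripper opens to 88 mm and grips with 3 to 60 N. Pads are 19 mm wide; open, the fingers measure 130 mm over their backs; the gripper's body (78 mm by 193 mm) begins 47 mm behind the grasp point.
Start: joints at [1.548, 0.359, 0.012, 0, -1.224, -0.288], TCP at [206.437, 642.634, 226.561] pointing down, gripper open.
Joint ranges: [-3.07, 3.07], [-1.43, 2.12], [-1.02, 1.25], [-3.03, 1.67], [-3.05, -0], [-3.03, 3.03]. Speed limits (rad/s): [2.39, 2.39, 3.01, 3.14, 3.14, 3.14].

## Interface

Orientations are given as a rotation vector (axis times angle).
In Python, from cell import telemetry, capture, calibration, robot, spotter gives the robot as it stands.
- The arm moves only by the tool carry_out, never from a script. Its argument "deltas" is a list that holds one entry, the list of rows, each a list of 6 numbers: the shift along the tool's x, y, z each as a share of 0.25 m, from -1 to 1, then the turn, a rotation vector about the tool's x, y, z each as a share of 90 degrees, from -1 to 1. In form: [[[dx, dy, dz, wx, wy, wz], ...]]. A call has 1 to 8 rows; each row is the pose to reach, as a shift and turn from the pose commanded when the call began, along the tool's axes at that moment; what a row does not reach only later rows make up. A row lasts 1/12 s, in which the tool goes at most 41.7 mm and 7.16 degrees, less where a joint would pass 70% of its speed; a pose out of reach is approached as far as the arm can. A call with a number of a shift or a turn outside -1 to 1 is refused whole. A call with a gripper value outside its range is refused whole. "hand" is the closure, from -1 (fully open) to 1 (shut), set as the call begins (left out, the last holds). The fingers move at their own pace and stop on an object; the grip force is fixed at half the most. Time passes only in rows, so rows that repeat a pose let the fingers close. It gives the time, the measured TCP pose, the force, the opening and the grip force at its end, in the units of the state.
- telemetry.observe(): the state, without advancing time (a new reading comes with each control period).
- capture(name): name is "scene" or "top" or "wrist"; returns the picture (400x640x3 uint8, red, green, blue); there is no depth.
- calibration(name): a dict with "mtx" (3x3 intrinsics, pixels), "eye" and "attitude" of the camera in the world. Camera axes: x right, y up, looking along -z (the intrinsics and any distortion apply to the point x, -y, -z); pixel columns grow to the right and rows downward; lengths in mm; the calibration is good to about 2 mm. A picture is of the moment at which its call begins: read the wrist's pose just before it. calibration takes no time and is no camera call; for the wrist camera it gives the pose at the moment of the call.
- robot.finish_job(): hands the job in; it is judged then, once.
Trained networks look in the newest picture that a camera, given by its name, has taken for a name from the list of things; names that differ only in an ending like _2 or _b are one class to them, and where a whole thing is asked for, a point or a joint stands for the part that bears it (a point fixed in the world has none). Each returns a list of dicts, best first, with "p" (0 to 1); they miss things now and then, are a little off and sometimes report something else, mostly with a low value. They report only what shows in the picture. A call takes as long as a camera call. They do not tell look-alikes from the thing itself.
- spotter.find_in(thing, camera): "bbox" ([left, top, right, bottom] in pixels, round what is visible of it).
- spotter.spot_point(thing, camera): "xy" ([column, row] in pixels: a listed point, or the origin of a listed thing).
The state is a dict: "clock": time; "joints": joint angles; "dq": joint speeds; "effort": joint torques, N m; "position": TCP position; "ee_rot": TCP orientation; "contact_force": force on the tool from outside, world axes, zero at the start; "ft_torque": the same for the moment, N m; "gripper_width": finger opening in mm; "grasp_force": force on a finger pad.
Only numpy, scipy, OpenCV 4.12 (cv2) and the standard library are available. Lean on these libraries where they do the work, as an engineer would, in place of code of your own. Each camera call takes 0.05 s, during which the arm holds its last target. There are 200 camera calls.

## Task

To get ready for bending a shoe shank, roll the thick wooden bar across the bending board pushing its top sideways with the fingertips in as many strokes as it takes, until it lies still on the board, lengthwise on top of the long scribed line, with the line showing beyond both of its ends. Do not grip, lift or tip the bar, and do not disturb the thin steel rod or anything else on the board and bench.

Things in the scene. Friction and masses are not known exactly. Their poses are not given: they have to be found in the camera images.
- bar: Thick bar to roll: dark wood cylinder, 40 mm diameter, 120 mm long, about 0.16 kg, loose on the flat board. Origin mid-axis, 20 mm above the board's top; x along the cylinder, y and z turn as it rolls. Starts either side of the line, 45-90 mm off, parallel within 0.1 rad. Pushed at its top it moves half as far as the fingertip, which so runs off it after about its own width: use short strokes; let go, it soon stops.
- line (a point): Middle of the scribed line on the board's upper surface (18 mm above the bench). The line is a straight black mark 3 mm wide and 200 mm long with a 20 mm cross tick at each end, along this point's x axis, in the middle of the board; y points across it, along the board's long side; z up. The mark is flat, no groove.
- board: The bending board: light wood slab, 280 mm along its x, 420 mm along its y, 18 mm thick, fixed to the bench. Origin at the centre of its underside, on the bench; same axes as the line.
- rod: The thin steel rod, to be left where it is: cylinder 16 mm in diameter, 120 mm long, loose on the board on the other side of the line from the bar, 45 to 90 mm from the line, roughly parallel to it. Origin at its middle, on its axis (8 mm above the board's top); x along the rod. It rolls if touched.
- heel: Black rubber heel block, 34 x 60 x 15 mm (x, y, z), loose on the board's strip nearest the robot. Origin under its centre.
- shank: Steel shank strip, 18 x 110 x 5 mm (x, y, z), loose on the board's strip farthest from the robot. Origin under its centre.
- hammer: Hammer lying on the bench to the right of the board, beyond the board's edge, under 50 mm tall. Origin under its middle, x along it.
- brush: Brush lying on the bench to the left of the board, under 50 mm tall. Origin under its middle, x along it.
- polish: Flat round metal tin, 76 mm in diameter, 32 mm tall, on the bench to the left of the board. Origin under its centre.
- glue: Brown glass jar with black cap, 64 mm in diameter, 95 mm tall, on the bench to the right of the board. Origin under its centre.
Things that resemble listed ones, but are neither listed nor needed, are in the scene too. Several things have the shape of the bar; the one meant has the colours described above.

How it is judged (in metres and radians):
On the way:
1. the bar is rolled: it has turned at least a quarter turn about its own axis (angle between bar's own z axis and vertical above 1.57 rad), for 0.1 s.
At the end, for the whole second after the job is handed in: The bar lies still on the board with its middle within 8 mm of the line sideways and within 40 mm of the line's middle lengthwise, parallel to the line within 0.12 rad (7 degrees); the thin rod is within 20 mm of its start (y of bar in the frame of line between -0.008 and 0.008 m and x of bar in the frame of line between -0.04 and 0.04 m and angle between the x axis of bar and the x axis of line, either way round below 0.12 rad and z of bar in the frame of line between 0.016 and 0.024 m and linear speed of bar below 0.01 m/s and angular speed of bar below 0.3 rad/s and distance of rod from where it was at the start of the episode below 0.02 m); the robot touches nothing.
It fails at once if the bar is lifted off the board (more than 12 mm) (z of bar in the frame of line above 0.032 m).
It fails at once if the bar is tipped out of level by more than 15 degrees (angle between bar's own x axis and vertical below 1.31 rad or angle between bar's own x axis and vertical above 1.83 rad).
It fails at once if the thin rod is disturbed (more than 20 mm) (distance of rod from where it was at the start of the episode above 0.02 m).
It fails at once if the heel block, shank strip, hammer, brush, polish tin or glue jar is disturbed (more than 20 mm) (distance of any of heel, shank, hammer, brush, polish, glue from where it was at the start of the episode above 0.02 m).
It also fails if it takes over 58 s, if anything falls off the work surface, if the arm or the gripper's body presses on something with over 40 N, if the wrist force passes 120 N, or if a joint passes its speed limit or range.

## Working session

There is one attempt and no reset: what is moved stays moved. The work goes in short steps, Python scripts to look and compute and a tool call to move; the robot and the scene stay as the last step left them, time stands still between calls to the robot, and variables do not carry over. Pictures are saved under pics/ and viewed, at most 10 in all, crops included, and the job is handed in when it is done.

Besides the shell and the picture viewer there is one more tool, called after "Emit:" as a command line: name --argument value ..., lists and objects as JSON in quotes. carry_out: Moves the arm, as the interface text tells. Its arguments: {"type":"object","properties":{"deltas":{"type":"array"},"hand":{"type":"number"}},"required":["deltas"]}

```bash
mkdir -p pics
python3 - <<'E'
from cell import telemetry, capture, calibration, robot, spotter
import cv2
for c in ("top","scene"):
    im=capture(c); cv2.imwrite(f"pics/{c}0.png",im[:,:,::-1])
    k=calibration(c); print(c,k)
    for t in ("bar","rod","line"):
        print(t,[(d["p"],d["xy"]) for d in spotter.spot_point(t,c)][:4])
s=telemetry.observe(); print(s["position"],s["ee_rot"],s["clock"],s["gripper_width"])
E
```

```text
top {'mtx': array([[401.66713753,   0.        , 313.84375247],
       [  0.        , 401.66713753, 200.3084064 ],
       [  0.        ,   0.        ,   1.        ]]), 'eye': array([ 391.7998445 ,    2.70942073, 1094.5132134 ]), 'attitude': array([ 0.11364384, -0.05794129, -1.59555727])}
bar [(0.89, [224.3, 130.6]), (0.83, [278.0, 277.7]), (0.72, [342.4, 178.6]), (0.59, [313.2, 179.0])]
rod [(0.56, [376.1, 174.7])]
line [(0.71, [343.7, 177.9])]
scene {'mtx': array([[370.7476583 ,   0.        , 322.95403845],
       [  0.        , 370.7476583 , 200.47661179],
       [  0.        ,   0.        ,   1.        ]]), 'eye': array([1241.30690252, -169.3055302 , 1028.21545326]), 'attitude': array([0.5475116 , 0.42847422, 1.25717741])}
bar [(0.67, [341.8, 154.9]), (0.66, [331.2, 214.8]), (0.66, [417.3, 233.8])]
rod [(0.45, [288.7, 228.0])]
line [(0.59, [306.5, 224.2])]
[206.42632939 642.57025019 226.42225724] [ 3.10348731e+00 -4.86221794e-01 -9.87611784e-06] 0.4 87.70961882430746
```

View pics/top0.png

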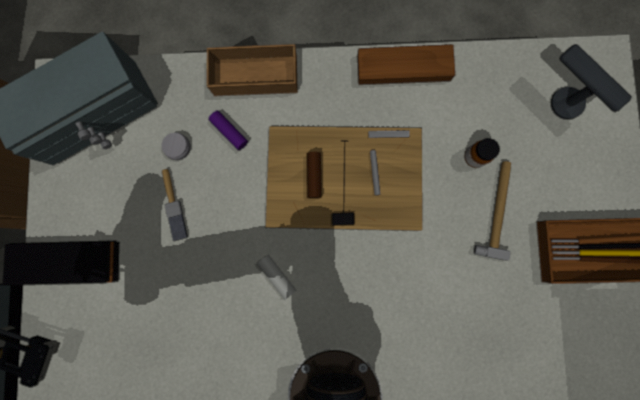

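View pics/scene0.png

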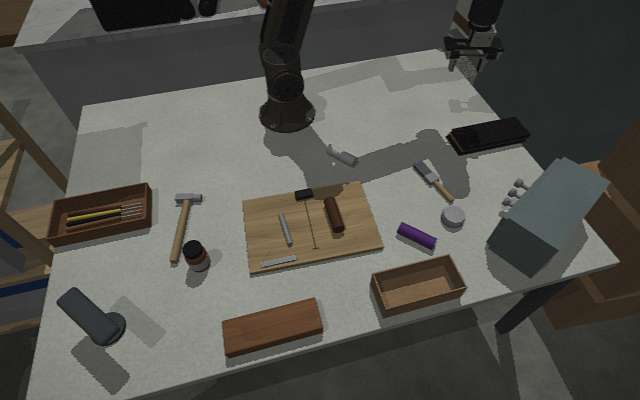

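The top view shows the brown bar at about (315,174), the line from (345,140) down to about (343,212), the rod at (375,172), the heel at (343,218) and the shank at (389,134). The purple and grey cylinders are look-alikes. Next I'll turn these pixels into positions.

```bash
cat > h.py <<'E'
import numpy as np, cv2
from scipy.spatial.transform import Rotation as R
from cell import telemetry, capture, calibration, robot, spotter
def w(px,z,k):
    px=np.atleast_2d(px).astype(float); m=k["mtx"]
    d=np.c_[(px[:,0]-m[0,2])/m[0,0], -(px[:,1]-m[1,2])/m[1,1], -np.ones(len(px))]
    d=R.from_rotvec(k["attitude"]).apply(d); e=k["eye"]
    return e+d*((z-e[2])/d[:,2])[:,None]
def proj(P,k):
    c=R.from_rotvec(k["attitude"]).inv().apply(np.atleast_2d(P)-k["eye"]); m=k["mtx"]
    return np.c_[m[0,0]*c[:,0]/-c[:,2]+m[0,2], m[1,1]*-c[:,1]/-c[:,2]+m[1,2]]
E
python3 - <<'E'
from h import *
im=cv2.imread("pics/top0.png"); k=calibration("top")
g=im.sum(2).astype(int)
pts=[]
for r in range(144,206,2):
    c=336+np.argmin(g[r,336:354]); n=g[r,c-1:c+2]; ww=np.clip(g[r,[c-5,c+5]].mean()-g[r,c-3:c+4],0,None)
    pts.append([(ww*np.arange(c-3,c+4)).sum()/ww.sum(),r])
L=w(pts,18,k)[:,:2]; v=cv2.fitLine(L.astype(np.float32),cv2.DIST_HUBER,0,.01,.01).ravel(); print("line",v, "yaw",np.arctan2(v[1],v[0]))
print(np.round(w([[344.5,140.5],[343.5,212],[268,126],[422,126],[422,229],[266,229.5]],18,k),1))
m=((g<200)).astype(np.uint8)[:, :]; m2=np.zeros_like(m); m2[140:208,300:330]=m[140:208,300:330]
n,lab,st,ce=cv2.connectedComponentsWithStats(m2); i=1+np.argmax(st[1:,4]); print(st[i],ce[i])
rc=cv2.minAreaRect(np.argwhere(lab==i)[:,::-1].astype(np.float32)); print(rc); print(w(cv2.boxPoints(rc),38,k).round(1), w(rc[0],38,k))
print("rod",w([[372.5,150],[378,194],[375,172]],26,k).round(1))
print("heel",w([[332,212],[355,212],[343,219]],33,k).round(1),"shank",w([[368,134],[410,134]],23,k).round(1), "glue", w([484,150],95,k))
cv2.imwrite("pics/c.png",cv2.resize(im[115:240,255:435],None,fx=4.4,fy=4.4,interpolation=cv2.INTER_CUBIC))
E
```

```text
line [ 9.9900800e-01 -4.4530775e-02  5.7457440e+02 -4.3596455e+01] yaw -0.04454551
[[ 672.   -48.6   18. ]
 [ 476.2  -39.4   18. ]
 [ 720.2  161.    18. ]
 [ 705.2 -260.5   18. ]
 [ 425.3 -245.5   18. ]
 [ 434.8  169.9   18. ]]
[305 147  19  52 854] [314.04449649 173.52810304]
((313.72479248046875, 172.5909881591797), (51.09140396118164, 17.6876220703125), 88.40885925292969)
[[651.9  61.1  38. ]
 [651.6  13.6  38. ]
 [513.5  13.5  38. ]
 [513.6  60.4  38. ]] [[582.15494931  37.14387757  38.        ]]
rod [[ 641.2 -122.7   26. ]
 [ 521.1 -132.5   26. ]
 [ 580.8 -127.    26. ]]
heel [[475.8  -8.5  33. ]
 [474.2 -69.2  33. ]
 [456.5 -36.9  33. ]] shank [[ 686.6 -112.7   23. ]
 [ 682.7 -225.9   23. ]] glue [[ 615.79332401 -391.86240925   95.        ]]
```

View pics/c.png

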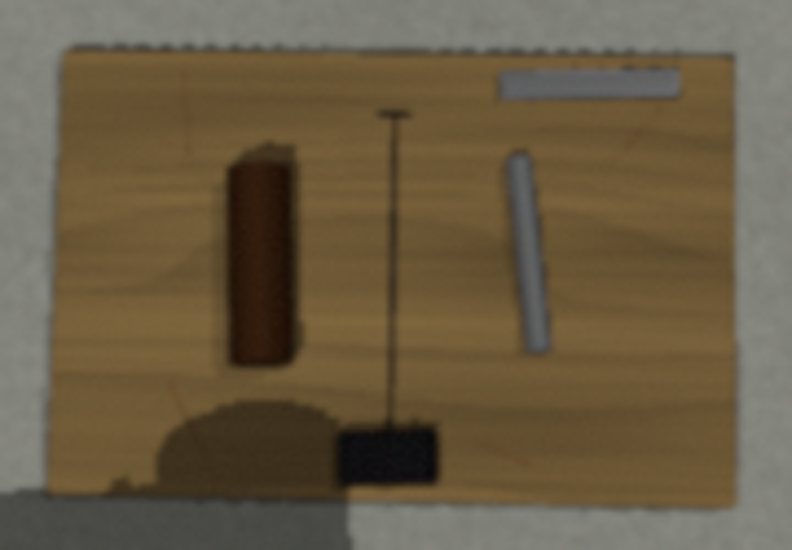

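The crop shows the bar between its ends at crop (262,162) and (262,365), and the line from (394,115) to the heel at (390,428). The rod lies on the far side of the line. In world coordinates the line middle is about (574,-43.6) with yaw -0.045, and the bar is near (577,37), so it has to move about 80 mm towards -y. I'll work out the approach move next.

```bash
cat >> h.py <<'E'
YAW=-0.0445
def Rt(yaw, s):   # tool z down, tool y along +-(line dir at yaw)
    y=s*np.array([np.cos(yaw),np.sin(yaw),0]); z=np.array([0,0,-1.]); return R.from_matrix(np.c_[np.cross(y,z),y,z])
def row(P,Rg,P0,R0):
    return np.round(np.r_[R0.inv().apply(np.array(P)-P0)/250,(R0.inv()*Rg).as_rotvec()/(np.pi/2)],4)
def st():
    s=telemetry.observe(); return s,s["position"],R.from_rotvec(s["ee_rot"])
E
python3 - <<'E'
from h import *
s,P,R0=st(); print(R0.as_matrix().round(3), s["joints"])
for sg in (1,-1): print(sg,row([577,45,200],Rt(YAW,sg),P,R0))
E
```

```text
[[ 0.952 -0.306 -0.   ]
 [-0.306 -0.952 -0.   ]
 [ 0.     0.    -1.   ]] [ 1.54809196e+00  3.58723203e-01  1.17812572e-02 -4.15419892e-05
 -1.22409955e+00 -2.88093943e-01]
1 [ 2.1423e+00  1.8224e+00  1.0620e-01  1.0000e-04  1.0000e-04 -1.1695e+00]
-1 [ 2.1423e+00  1.8224e+00  1.0620e-01  1.0000e-04 -1.0000e-04  8.3050e-01]
```

Emit:
carry_out --deltas '[[[0.25,0.21,0,0,0,0],[0.4,0.34,0,0,0,0],[0.55,0.47,0,0,0,0],[0.68,0.58,0,0,0,0],[0.8,0.68,0,0,0,0],[0.92,0.78,0,0,0,0],[1,0.85,0,0,0,0],[1,0.85,0,0,0,0]]]' --hand -0.2

```text
clock: 1.07
position: [380.2, 361.6, 226.9]
ee_rot: [-3.103, 0.486, -0.0]
contact_force: [1.4, 0.9, -0.6]
gripper_width: 53.2
grasp_force: 0.0
```

Emit:
carry_out --deltas '[[[0.12,0.1,0,0,0,0.07],[0.25,0.21,0,0,0,0.14],[0.37,0.31,0,0,0,0.21],[0.5,0.42,0,0,0,0.28],[0.62,0.52,0,0,0,0.35],[0.74,0.63,0,0,0,0.42],[0.86,0.74,0,0,0,0.49],[0.98,0.85,0,0,0,0.56]]]'

```text
clock: 1.73
position: [548.4, 84.7, 227.0]
ee_rot: [-2.596, 1.768, -0.001]
contact_force: [1.0, 0.7, -0.8]
gripper_width: 52.4
grasp_force: 0.0
```

Run:
```python
from h import *
s,P,R0=st(); print(P,R0.as_matrix().round(3), s["joints"],s["clock"],s["gripper_width"])
print(row([577,55,150],Rt(YAW,-1),P,R0))
```

```text
[548.44660948  84.72165405 227.00064443] [[ 0.366 -0.93   0.001]
 [-0.93  -0.366  0.   ]
 [-0.    -0.001 -1.   ]] [ 5.06169249e-01  1.61020471e-01 -2.55536195e-01  1.54543582e-05
 -1.15333492e+00 -1.31068908e-01] 1.7333 52.39318947771732
[ 1.525e-01 -6.240e-02  3.080e-01 -5.000e-04  2.000e-04  2.671e-01]
```

Emit:
carry_out --deltas '[[[0.08,-0.03,0.06,0,0,0.07],[0.15,-0.06,0.12,0,0,0.14],[0.15,-0.06,0.19,0,0,0.21],[0.15,-0.06,0.19,0,0,0.267],[0.15,-0.06,0.19,0,0,0.267],[0.15,-0.06,0.19,0,0,0.267]]]'

```text
clock: 2.23
position: [575.8, 57.3, 179.2]
ee_rot: [-2.181, 2.261, -0.0]
contact_force: [-0.6, -0.8, 0.3]
gripper_width: 52.3
grasp_force: 0.0
```

Run:
```python
from h import *
s,P,R0=st(); print(P,s["contact_force"])
im=capture("wrist"); cv2.imwrite("pics/w1.png",im[:,:,::-1]); k=calibration("wrist"); print(k)
im=capture("top"); cv2.imwrite("pics/t1.png",im[:,:,::-1])
```

```text
[575.81942899  57.25975376 179.23825271] [-0.62013653 -0.82227404  0.27629806]
{'mtx': array([[306.44814401,   0.        , 314.45446859],
       [  0.        , 306.44814401, 198.61714093],
       [  0.        ,   0.        ,   1.        ]]), 'eye': array([572.22178475, -11.77505067, 337.4601299 ]), 'attitude': array([-0.00885026, -0.40649805,  3.08033093])}
```

View pics/w1.png

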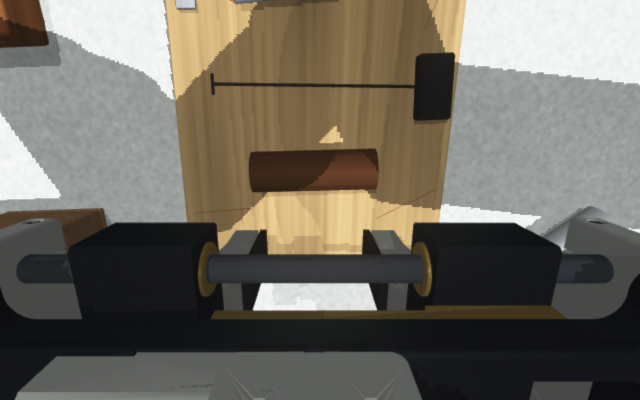

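The wrist view shows the bar with ends at about (251,172) and (378,169), and the line running from the tick at (212,84) to the heel at (415,87).

Run:
```python
from h import *
k=calibration("wrist")
L=w([[212,84],[415,87]],18,k); print(L.round(1), np.arctan2(*(L[0]-L[1])[1::-1]))
B=w([[251,172.5],[377.5,169]],38,k); print(B.round(1),B.mean(0),np.arctan2(*(B[0]-B[1])[1::-1]),np.linalg.norm(B[0]-B[1]))
print(w([[434,53],[434,120]],33,k).round(1), w([[177,60],[443,60]],18,k).round(1))
```

```text
[[672.1 -45.7  18. ]
 [472.9 -35.9  18. ]] -0.04923333099366395
[[637.3  39.9  38. ]
 [512.2  40.8  38. ]] [574.75519646  40.34760661  38.        ] -0.006964693830289246 125.07637295279338
[[461.7 -63.5  33. ]
 [457.8  -4.1  33. ]] [[703.2 -68.6  18. ]
 [447.2 -59.5  18. ]]
```

Emit:
carry_out --deltas '[[[0.015,0,0.12,0,0,0],[0.03,0,0.24,0,0,0],[0.03,0,0.36,0,0,0],[0.03,0,0.44,0,0,0],[0.03,0,0.477,0,0,0],[0.03,0,0.477,0,0,0],[0.03,0,0.477,0,0,0]]]'

```text
clock: 2.92
position: [575.9, 50.3, 60.5]
ee_rot: [-2.179, 2.262, -0.001]
contact_force: [-0.2, -0.5, 0.0]
gripper_width: 52.5
grasp_force: 0.0
```

Emit:
carry_out --deltas '[[[0,0,0.004,0,0,0],[0,0,0.008,0,0,0],[0,0,0.01,0,0,0],[0,0,0.01,0,0,0]]]'

```text
clock: 3.25
position: [575.9, 50.1, 58.1]
ee_rot: [-2.177, 2.263, -0.001]
contact_force: [0.2, 0.1, 2.2]
gripper_width: 52.8
grasp_force: 1.1
```

Emit:
carry_out --deltas '[[[0,0,0.003,0,0,0],[0.02,0,0.004,0,0,0],[0.045,0,0.004,0,0,0],[0.07,0,0.004,0,0,0],[0.095,0,0.004,0,0,0],[0.11,0,0.004,0,0,0],[0.12,0,0.004,0,0,0],[0.12,0,0.004,0,0,0]]]'

```text
clock: 3.92
position: [575.6, 19.7, 58.0]
ee_rot: [-2.176, 2.262, -0.003]
contact_force: [-1.2, 0.2, 10.2]
gripper_width: 52.2
grasp_force: 5.0
```

Emit:
carry_out --deltas '[[[0,0,-0.02,0,0,0],[0,0,-0.06,0,0,0],[-0.05,0,-0.1,0,0,0],[-0.08,0,-0.1,0,0,0],[-0.08,0,-0.1,0,0,0]]]'

```text
clock: 4.33
position: [575.7, 41.6, 82.3]
ee_rot: [-2.178, 2.261, -0.001]
contact_force: [-1.2, -0.2, -0.1]
gripper_width: 52.3
grasp_force: 0.0
```

```bash
cat >> h.py <<'E'
def look(name):
    # bar & line from the wrist camera: brown mask, silhouette mid-line taken at axis height
    s,P,R0=st(); k=calibration("wrist"); im=capture("wrist"); cv2.imwrite(name,im[:,:,::-1])
    f=im.astype(int); m=((f[...,0]<135)&(f[...,0]-f[...,2]>14)&(f[...,1]*1.45<f[...,0])).astype(np.uint8)
    pb=proj([[575,y,38] for y in (80,-60)],k)[:,1]; 
    m[:, :190]=0; m[:,450:]=0; m[int(max(pb))+15:]=0; m=cv2.morphologyEx(m,cv2.MORPH_OPEN,np.ones((3,3)))
    n,lab,stt,ce=cv2.connectedComponentsWithStats(m); i=1+np.argmax(stt[1:,4])
    c,sz,a=cv2.minAreaRect(np.argwhere(lab==i)[:,::-1].astype(np.float32)); print("box",stt[i],np.round(c,1),np.round(sz,1),a)
    q=cv2.boxPoints((c,sz,a)); q=q[np.argsort(q[:,0])]; e=[q[:2].mean(0),q[2:].mean(0)]
    B=w(e,38,k); b=B.mean(0); yaw=np.arctan2(*(B[0]-B[1])[1::-1])
    print("bar",b.round(1),"yaw",yaw.round(3),"len",np.linalg.norm(B[0]-B[1]).round(1),"TCP",P.round(1),"t",s["clock"],"F",np.round(s["contact_force"],1))
    return k,im
E
python3 -c "
from h import *
look('pics/w2.png')"
```

```text
box [  217   164   193    62 10587] [313.  194.6] [ 56.6 192.4] 88.37885284423828
bar [575.2  23.7  38. ] yaw -0.008 len 130.9 TCP [575.7  41.6  82.3] t 4.3333 F [-1.2 -0.2 -0.1]
```

View pics/w2.png

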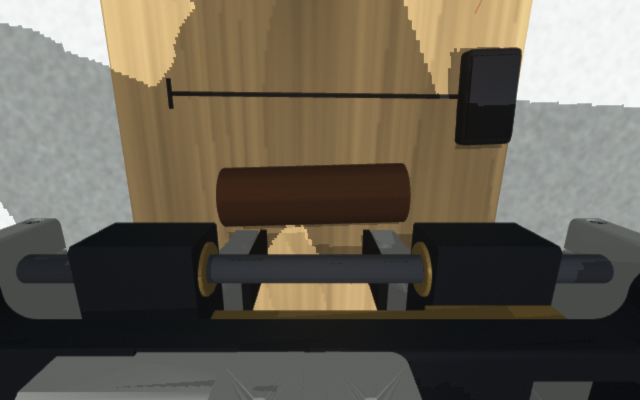

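The bar rolled 16 mm and stayed straight, with ends at (218,197) and (409,192). The line is at row 95. I'll keep going with the same stroke.

Emit:
carry_out --deltas '[[[0.025,0,0.06,0,0,0],[0.025,0,0.09,0,0,0],[0.025,0,0.1,0,0,0],[0.055,0,0.1,0,0,0],[0.09,0,0.1,0,0,0],[0.125,0,0.1,0,0,0],[0.16,0,0.1,0,0,0],[0.16,0,0.1,0,0,0]]]'

```text
clock: 5.05
position: [573.6, -1.3, 57.8]
ee_rot: [-2.178, 2.264, -0.002]
contact_force: [-4.7, -0.8, 18.1]
gripper_width: 52.7
grasp_force: 9.1
```

Emit:
carry_out --deltas '[[[0,0,0,0,0,0],[0,0,-0.02,0,0,0],[0,0,-0.06,0,0,0],[-0.05,0,-0.1,0,0,0],[-0.08,0,-0.1,0,0,0],[-0.08,0,-0.1,0,0,0]]]'

```text
clock: 5.55
position: [574.8, 21.6, 81.9]
ee_rot: [-2.178, 2.262, -0.001]
contact_force: [-0.1, -0.8, 0.2]
gripper_width: 52.5
grasp_force: 0.0
```

```bash
python3 -c "
from h import *
k,im=look('pics/w3.png')
g=im.sum(2).astype(int)
pts=[]
a,b=proj([[660,-46,18],[500,-38,18]],k)
for c in range(int(a[0]),int(b[0]),4):
    r0=int(a[1]+(b[1]-a[1])*(c-a[0])/(b[0]-a[0])); r=r0-12+np.argmin(g[r0-12:r0+13,c]); pts.append([c,r])
L=w(pts,18,k)[:,:2].astype(np.float32); v=cv2.fitLine(L,cv2.DIST_HUBER,0,.01,.01).ravel(); print(v,'yaw',v[1]/v[0],'y at 575',v[3]+(575-v[2])*v[1]/v[0])
"
```

```text
box [  216   169   193    61 10669] [311.9 199. ] [ 56.7 192.3] 88.45184326171875
bar [575.1   6.6  38. ] yaw -0.009 len 131.1 TCP [574.8  21.6  81.9] t 5.55 F [-0.1 -0.8  0.2]
[ 9.9888974e-01 -4.7109559e-02  5.7929779e+02 -4.2224941e+01] yaw -0.04716192 y at 575 -42.022247
```

Emit:
carry_out --deltas '[[[0.015,0,0.06,0,0,0],[0.015,0,0.09,0,0,0],[0.015,0,0.098,0,0,0],[0.05,0,0.099,0,0,0],[0.085,0,0.099,0,0,0],[0.115,0,0.099,0,0,0],[0.15,0,0.099,0,0,0],[0.15,0,0.099,0,0,0]]]'

```text
clock: 6.27
position: [573.0, -18.8, 57.8]
ee_rot: [-2.178, 2.264, -0.002]
contact_force: [-4.2, -0.9, 17.2]
gripper_width: 52.4
grasp_force: 8.2
```

Emit:
carry_out --deltas '[[[0,0,0,0,0,0],[0,0,-0.02,0,0,0],[0,0,-0.06,0,0,0],[-0.05,0,-0.1,0,0,0],[-0.08,0,-0.1,0,0,0],[-0.08,0,-0.1,0,0,0]]]'

```text
clock: 6.77
position: [574.1, 4.1, 82.2]
ee_rot: [-2.178, 2.262, -0.001]
contact_force: [-0.5, -0.1, -0.3]
gripper_width: 52.8
grasp_force: 0.0
```

```bash
python3 -c "
from h import *
k,im=look('pics/w4.png')
"
```

```text
box [  215   169   193    61 10595] [310.8 199.4] [ 56.6 192. ] 88.36341857910156
bar [575.2 -10.5  38. ] yaw -0.007 len 131.2 TCP [574.1   4.1  82.2] t 6.7667 F [-0.5 -0.1 -0.3]
```

Same again: 31.5 mm to go, so two strokes of about 16.

Emit:
carry_out --deltas '[[[0.015,0,0.06,0,0,0],[0.015,0,0.09,0,0,0],[0.015,0,0.097,0,0,0],[0.05,0,0.098,0,0,0],[0.085,0,0.098,0,0,0],[0.115,0,0.098,0,0,0],[0.15,0,0.098,0,0,0],[0.15,0,0.098,0,0,0]]]'

```text
clock: 7.48
position: [572.2, -36.3, 57.9]
ee_rot: [-2.178, 2.264, -0.001]
contact_force: [-3.0, -0.4, 12.7]
gripper_width: 52.7
grasp_force: 6.2
```

Emit:
carry_out --deltas '[[[0,0,0,0,0,0],[0,0,-0.02,0,0,0],[0,0,-0.06,0,0,0],[-0.05,0,-0.1,0,0,0],[-0.08,0,-0.1,0,0,0],[-0.08,0,-0.1,0,0,0]]]'

```text
clock: 7.98
position: [573.4, -13.4, 82.8]
ee_rot: [-2.178, 2.262, -0.001]
contact_force: [0.5, 0.1, -0.5]
gripper_width: 52.3
grasp_force: 0.0
```

```bash
python3 -c "
from h import *
k,im=look('pics/w5.png')
"
```

```text
box [  215   170   192    60 10489] [310.4 199.4] [ 56.5 191.2] 88.736328125
bar [574.8 -27.9  38. ] yaw -0.014 len 131.0 TCP [573.4 -13.4  82.8] t 7.9833 F [ 0.5  0.1 -0.5]
```

Emit:
carry_out --deltas '[[[0.015,0,0.06,0,0,0],[0.015,0,0.09,0,0,0],[0.015,0,0.099,0,0,0],[0.05,0,0.099,0,0,0],[0.08,0,0.099,0,0,0],[0.11,0,0.099,0,0,0],[0.128,0,0.099,0,0,0],[0.128,0,0.099,0,0,0]]]'

```text
clock: 8.7
position: [571.6, -48.0, 58.0]
ee_rot: [2.177, -2.264, 0.001]
contact_force: [-2.7, 0.7, 11.5]
gripper_width: 52.1
grasp_force: 5.5
```

Emit:
carry_out --deltas '[[[0,0,0,0,0,0],[0,0,-0.02,0,0,0],[0,0,-0.1,0,0,0],[-0.1,0,-0.2,0,0,0],[-0.2,0,-0.3,0,0,0],[-0.3,0,-0.4,0,0,0],[-0.3,0,-0.4,0,0,0]]]'

```text
clock: 9.28
position: [577.4, 31.4, 162.3]
ee_rot: [-2.177, 2.257, -0.006]
contact_force: [1.4, 0.2, 0.5]
gripper_width: 52.5
grasp_force: 0.0
```

```bash
python3 -c "
from h import *
k,im=look('pics/w6.png')
im=capture('top')[115:240,255:435,::-1]; cv2.imwrite('pics/t6.png',cv2.resize(im,None,fx=4.4,fy=4.4,interpolation=cv2.INTER_CUBIC))
"
```

```text
box [ 242   87  145   46 5714] [314.2 110.4] [ 44.  144.4] 88.31531524658203
bar [574.9 -42.8  38. ] yaw -0.008 len 127.7 TCP [577.4  31.4 162.3] t 9.2833 F [1.4 0.2 0.5]
```

View pics/w6.png

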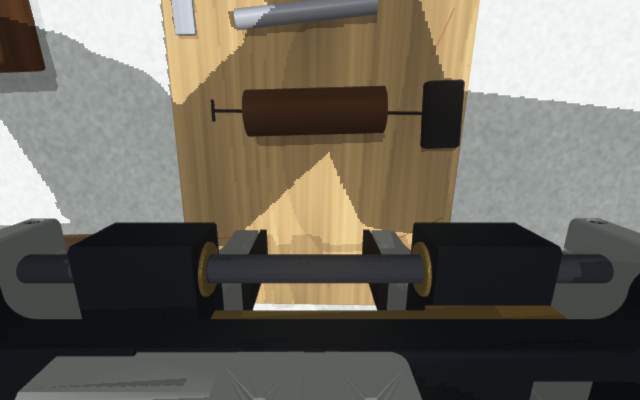

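The bar now sits on the line, with ends at (243,112) and (387,109). The line shows beyond both ends, from the tick at (213,110) and to the heel at (422,113). One numeric check before I hand it in.

```bash
python3 -c "
from h import *
k=calibration('wrist'); print(k['eye'])
L=w([[213,110.5],[236,111],[395,113],[420,113.5]],18,k); print(L.round(1)); print('line y at 575',np.polyval(np.polyfit(L[:,0],L[:,1],1),575), 'yaw',np.polyfit(L[:,0],L[:,1],1)[0])
B=w([[244,112.5],[386,109]],38,k); print(B.round(1),B.mean(0))
s=telemetry.observe(); print(s['position'],s['dq'].round(3) if hasattr(s['dq'],'round') else s['dq'])
"
```

```text
[570.7432133  -40.36060978 315.74315098]
[[665.7 -48.9  18. ]
 [644.2 -47.7  18. ]
 [495.7 -40.4  18. ]
 [472.3 -39.1  18. ]]
line y at 575 -44.29993182400495 yaw -0.05024593436798308
[[632.4 -45.7  38. ]
 [508.7 -44.   38. ]] [570.57104498 -44.86105364  38.        ]
[574.643101    29.04197255 157.96793479] [-0.024  0.027 -0.038 -0.011  0.009  0.006]
```

View pics/t6.png

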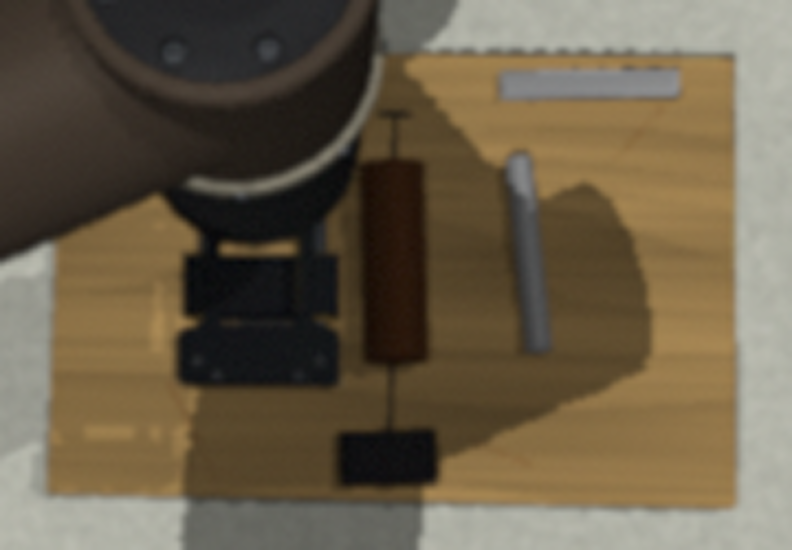

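The top view agrees: the bar is centred on the line to within about 1 mm and 0.04 rad, and the rod at crop (528,250), heel and shank haven't moved. The arm is clear of everything.

```bash
python3 -c "
from cell import robot
print(robot.finish_job())"
```

```text
the job is handed in; nothing more can be done
None
```

I rolled the bar onto the scribed line in five fingertip strokes and handed the job in; the last images put it about 1 mm off the line and 0.04 rad from parallel, with the line showing at both ends and the rod where it started, but the hand-in returned no verdict.

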